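Cull the misdrawn cups

TASK

Of the five drawn steel cups standing in a loose group to the right of the red reject box, two are rejects: one came out too short, and one has a piece torn out of its rim. Slide the grey cover of the box open, stand both rejects upright on the floor of the box, and slide the cover fully shut again. Leave the three good cups standing where they are.

Things in the scene. Friction and masses are not known exactly. Their poses are not given: they have to be found in the camera images.
- good_cup_1: a good deep-drawn steel cup, plain round can open at the top, 64 mm across, full 47 mm high with a level, whole rim; stands upright on the worktop. Origin: centre of its underside, z up. 0.06 kg. Stays where it is.
- good_cup_2: a good deep-drawn steel cup, plain round can open at the top, 64 mm across, full 47 mm high with a level, whole rim; stands upright on the worktop. Origin: centre of its underside, z up. 0.06 kg. Stays where it is.
- good_cup_3: a good deep-drawn steel cup, plain round can open at the top, 64 mm across, full 47 mm high with a level, whole rim; stands upright on the worktop. Origin: centre of its underside, z up. 0.06 kg. Stays where it is.
- short_cup: reject: the same steel cup but too short: 64 mm across, only 33 mm high, level rim; stands upright on the worktop. Origin: centre of its underside, z up. About 0.045 kg. Grip it across its outside (64 mm). The five cups stand in mixed order, at least 85 mm apart centre to centre.
- torn_cup: reject: the same steel cup, 64 mm across, 47 mm high, but a piece is torn out of its rim: the gap, about 45 mm wide, leaves the wall only 25 mm high. Stands upright on the worktop. Origin: centre of its underside, z up; the gap is centred on its +x side, the wall is whole on its +y, -y and -x sides. About 0.055 kg. Grip it across its outside (64 mm), along its y.
- reject_box: fixed red open-topped box. Origin: centre of its underside, on the worktop; z up, x = the way the cover opens, roughly away from the robot. Outside 150 (x) by 180 (y) by 56 mm high, inside 140 by 170 mm, floor 4 mm above the worktop. Both cups fit side by side at x 0, y -43 and +43 mm; fingers have most room closing along x. Two rails run along its sides and on to x = 225 mm.
- reject_cover (a joint): travel in m of the grey cover that slides on the rails: 0 = shut over the box, 0.145 = fully open; it grows as the cover slides along the box's +x, stays where it is left, takes about 2 N to slide. May start up to 25 mm open. Its top is 63 mm above the worktop.
- cover_handle (a point): centre of the black bar handle on the cover, 91 mm above the worktop; the bar is 80 mm long along the box's y, 12 mm thick along the box's x, 14 mm high, on two feet near its ends. It lies at x -50 mm, y 0 of the box when the cover is shut and moves with it. Pinch it from above across its 12 mm, along the box's x.

How it is judged:
By the outcome, as a careful person would: the job done as asked, in the order asked, and still so for the second after the job is handed in, with the robot touching nothing.
It also fails if it takes over 67 s, if anything falls off the work surface, if the arm or the gripper's body presses on something with over 40 N, if the wrist force passes 120 N, or if a joint passes its speed limit or range.

ROBOT

A 6-joint arm with a two-finger parallel gripper is mounted at the origin on a cart in front of the work surface, level with it; the furniture and walls round the work are solid. World frame = base frame: x ahead of the robot, y to its left, z up, the work surface at z = 0. Lengths are in mm, angles in rad, forces in N, time in s.
With the tool pointing down it reaches from about 350 to 975 mm from the base axis. Payload 7.1 kg.
Tool frame: the origin (TCP) lies at the very end of the fingers, on their centre line; the grasp point (between the pads) lies ctrl.hold_point_z behind it (ctrl.hold_point_z is the distance from the TCP to the grasp point, in mm); z points along the fingers, y is the line along which they close (so a half turn about z gives the same grasp; the last joint's range is limited). The gripper opens to 88 mm and grips with 3 to 60 N. Pads are 20 mm wide; open, the fingers measure 115 mm over their backs; the gripper's body (75 mm by 178 mm) begins 61 mm behind the grasp point.
Start: joints at [1.328, 0.423, 1.63, -0, 1.089, -0.019], TCP at [138.679, 609.404, 222.675] pointing down, gripper open.
Joint ranges: [-3, 3], [-0.9, 2.11], [0.09, 2.58], [-1.31, 4.45], [0.11, 2.69], [-2.54, 2.54]. Speed limits (rad/s): [2.39, 2.39, 3.01, 3.14, 3.14, 3.14].

INTERFACE

Orientations are given as a rotation vector (axis times angle).
In Python, from workcell import ctrl gives the robot as it stands. The module is installed in compiled form; this text tells all that it offers.
- The arm moves only by the shell command python3 -m creep 'ROWS'. ROWS is JSON, a list of rows, each an object with "translation": the shift along the tool's x, y, z in mm, a list of three; "angular": the turn, a rotation vector about the tool's x, y, z in rad, a list of three; "jaw": the opening, from 0 (shut) to 1 (fully open). A call has exactly 8 rows; each row is the pose to reach, as a shift and turn from the pose commanded when the call began, along the tool's axes at that moment; what a row does not reach only later rows make up. A row lasts 1/8 s, in which the tool goes at most 62.5 mm and 10.7 degrees, less where a joint would pass 70% of its speed; a pose out of reach is approached as far as the arm can. A call with a gripper value outside its range is refused whole. The fingers move at their own pace and stop on an object; the grip force is fixed at half the most. Time passes only in rows, so rows that repeat a pose let the fingers close, or fill a call up. It gives the time, the measured TCP pose, the force, the opening and the grip force at its end, in the units of the state.
- ctrl.get_obs(): the state, without advancing time (a new reading comes with each control period).
- ctrl.get_image(name): name is "scene" or "top" or "wrist"; returns the picture (400x640x3 uint8, red, green, blue); there is no depth.
- ctrl.camera_info(name): a dict with "camera_matrix" (3x3 intrinsics, pixels), "world_from_camera" (4x4, takes a point from camera to world coordinates). Camera axes: x right, y up, looking along -z (the intrinsics and any distortion apply to the point x, -y, -z); pixel columns grow to the right and rows downward; lengths in mm; the calibration is good to about 2 mm. A picture is of the moment at which its call begins: read the wrist's pose just before it. camera_info takes no time and is no camera call; for the wrist camera it gives the pose at the moment of the call.
- ctrl.close_job(): hands the job in; it is judged then, once.
Trained networks look in the newest picture that a camera, given by its name, has taken for a name from the list of things; names that differ only in an ending like _2 or _b are one class to them, and where a whole thing is asked for, a point or a joint stands for the part that bears it (a point fixed in the world has none). Each returns a list of dicts, best first, with "score" (0 to 1); they miss things now and then, are a little off and sometimes report something else, mostly with a low value. They report only what shows in the picture. A call takes as long as a camera call.
- ctrl.look_for(camera, label): "rect" ([left, top, right, bottom] in pixels, round what is visible of it).
The state is a dict: "t": time; "qpos": joint angles; "qvel": joint speeds; "joint_torque": joint torques, N m; "ee_pos": TCP position; "orientation": TCP orientation; "ft_force": force on the tool from outside, world axes, zero at the start; "moment": the same for the moment, N m; "width": finger opening in mm; "grasp_force": force on a finger pad.
Only numpy, scipy, OpenCV 4.12 (cv2) and the standard library are available. Lean on these libraries where they do the work, as an engineer would, in place of code of your own. Each camera call takes 0.05 s, during which the arm holds its last target. There are 200 camera calls.

## Working session

There is one attempt and no reset: what is moved stays moved. The work goes in short steps, Python scripts to look and compute and a shell command to move; the robot and the scene stay as the last step left them, time stands still between calls to the robot, and variables do not carry over. Pictures are saved under pics/ and viewed, at most 13 in all, crops included, and the job is handed in when it is done.

```bash
mkdir -p pics; cat > h.py <<'E'
import numpy as np, cv2
from scipy.spatial.transform import Rotation as R
from workcell import ctrl
def snap(cam,fn=None):
    ci=ctrl.camera_info(cam); im=ctrl.get_image(cam)
    if fn: cv2.imwrite('pics/'+fn,im[:,:,::-1])
    return im,ci
def ray(ci,u,v,z):
    K=np.array(ci['camera_matrix']);T=np.array(ci['world_from_camera'])
    a=np.linalg.inv(K)@[u,v,1]; d=T[:3,:3]@[a[0],-a[1],-a[2]]; o=T[:3,3]
    return o+d*(z-o[2])/d[2]
def proj(ci,p):
    K=np.array(ci['camera_matrix']);T=np.array(ci['world_from_camera'])
    c=T[:3,:3].T@(np.array(p)-T[:3,3]); q=K@[c[0],-c[1],-c[2]]; return q[:2]/q[2]
E
python3 - <<'E'
from h import *
np.set_printoptions(precision=2,suppress=True)
o=ctrl.get_obs(); print(o['t'],o['ee_pos'],o['orientation'],o['width'],ctrl.hold_point_z)
print(R.from_rotvec(o['orientation']).as_matrix())
for cam in ['top','scene']:
    im,ci=snap(cam,cam+'1.png'); print(cam,{k:v for k,v in ci.items()})
    for l in ['good_cup_1','short_cup','torn_cup','reject_box','reject_cover','cover_handle']:
        for d in ctrl.look_for(cam,l)[:4]: print(l,np.round(d['rect']),round(d['score'],2))
E
```

```text
0.0 [138.54 608.88 221.91] [-0.35 -3.12  0.  ] 87.7977592635827 18.700000000000003
[[-0.98  0.22 -0.  ]
 [ 0.22  0.98 -0.  ]
 [ 0.   -0.   -1.  ]]
top {'camera_matrix': array([[384.43,   0.  , 315.33],
       [  0.  , 384.43, 203.79],
       [  0.  ,   0.  ,   1.  ]]), 'world_from_camera': array([[ -0.  ,   0.99,  -0.13, 409.76],
       [ -1.  ,  -0.  ,  -0.01, 156.7 ],
       [ -0.01,   0.13,   0.99, 941.34],
       [  0.  ,   0.  ,   0.  ,   1.  ]])}
good_cup_1 [303. 228. 331. 255.] 0.93
good_cup_1 [349. 229. 379. 257.] 0.81
good_cup_1 [306. 178. 333. 209.] 0.56
short_cup [299. 142. 321. 171.] 0.75
short_cup [305. 178. 335. 208.] 0.58
torn_cup [389. 232. 424. 260.] 0.9
reject_box [177. 138. 275. 268.] 0.96
cover_handle [174. 197. 265. 267.] 0.95
scene {'camera_matrix': array([[436.11,   0.  , 321.32],
       [  0.  , 436.11, 193.84],
       [  0.  ,   0.  ,   1.  ]]), 'world_from_camera': array([[   0.89,    0.34,   -0.31,  224.67],
       [  -0.46,    0.65,   -0.6 , -480.64],
       [  -0.  ,    0.68,    0.73,  848.62],
       [   0.  ,    0.  ,    0.  ,    1.  ]])}
good_cup_1 [308. 193. 336. 225.] 0.79
good_cup_1 [262. 209. 290. 240.] 0.75
good_cup_1 [284. 244. 314. 271.] 0.63
good_cup_1 [300. 274. 329. 309.] 0.25
short_cup [339. 178. 365. 202.] 0.73
torn_cup [299. 271. 328. 314.] 0.79
torn_cup [215. 127. 290. 190.] 0.46
reject_box [218. 112. 343. 201.] 0.8
reject_cover [216. 127. 293. 189.] 0.7
cover_handle [218. 127. 294. 192.] 0.82
```

```bash
python3 - <<'E'
import cv2
a=cv2.imread('pics/top1.png')[120:290,160:440]
cv2.imwrite('pics/top1c.png',cv2.resize(a,None,fx=2.8,fy=2.8,interpolation=cv2.INTER_CUBIC))
a=cv2.imread('pics/scene1.png')[100:325,190:390]
cv2.imwrite('pics/scene1c.png',cv2.resize(a,None,fx=2.6,fy=2.6,interpolation=cv2.INTER_CUBIC))
E
```

```text
(no output)
```

View pics/top1c.png

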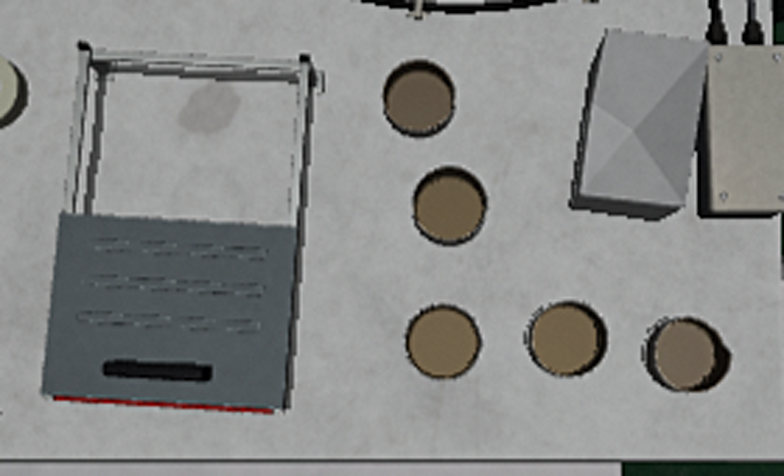

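View pics/scene1c.png

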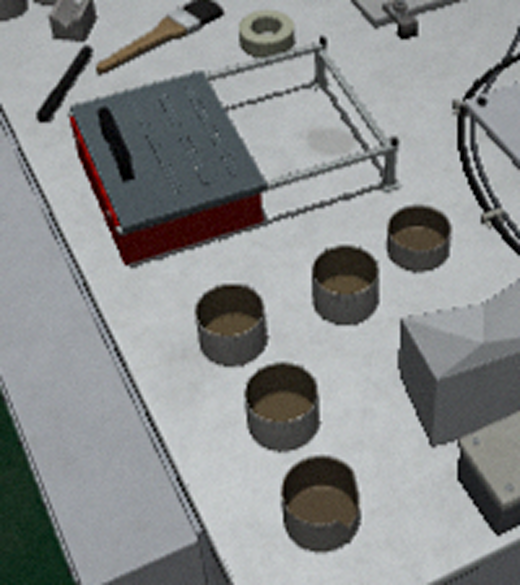

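The top view shows the short cup farthest out (crop 419,97) and the torn cup far right (crop 688,354, gap on the right or front). The cover is nearly shut with its handle at crop (157,371). The scene view agrees: the short cup is at (419,237) and the torn cup at (321,502).

```bash
python3 - <<'E'
from h import *
np.set_printoptions(precision=1,suppress=True)
ci=ctrl.camera_info('top'); c=lambda u,v,z:ray(ci,160+u/2.8,120+v/2.8,z)
for n,u,v,z in [('cov_fl',62,213,63),('cov_fr',297,228,63),('cov_nr',287,408,63),('cov_nl',43,393,63),('handle',157.5,369,98),('hl',103,366,98),('hr',212,372,98),('railL',84,46,63),('railR',306,58,63),('short',419,97,33),('c2',450,205,47),('c3',443,341,47),('c4',567,338,47),('torn',688,354,47)]: print(n,c(u,v,z)[:2])
cs=ctrl.camera_info('scene'); s=lambda u,v,z:ray(cs,190+u/2.6,100+v/2.6,z)[:2]
print('short',s(419,227,33),'torn',s(321,486,47),'handle',s(114,143,98))
print(ctrl.camera_info('wrist')); o=ctrl.get_obs();print(o['ee_pos'],o['t'])
E
```

```text
cov_fl [541.1 472.3]
cov_fr [528.3 277.5]
cov_nr [381.7 283.2]
cov_nl [393.8 481.3]
handle [412.9 379.7]
hl [415.2 422.4]
hr [410.6 337.1]
railL [683.6 459.9]
railR [672.6 272.2]
short [646.5 177.8]
c2 [549.8 151.2]
c3 [435.9 157.3]
c4 [438.3  54.8]
torn [425.1 -44.7]
short [651.  176.9] torn [429.  -47.9] handle [408.  362.4]
{'camera_matrix': array([[292.6,   0. , 324.5],
       [  0. , 292.6, 200.9],
       [  0. ,   0. ,   1. ]]), 'world_from_camera': array([[  0.2,  -0.9,  -0.3,  56.7],
       [  1. ,   0.2,   0.1, 628.1],
       [  0. ,  -0.3,   1. , 385.4],
       [  0. ,   0. ,   0. ,   1. ]])}
[138.7 609.4 222.7] 0.7
```

```bash
python3 -m creep '[{"translation":[-50,-26,10],"angular":[0,0,0.18],"jaw":1},{"translation":[-100,-52,20],"angular":[0,0,0.36],"jaw":1},{"translation":[-150,-78,20],"angular":[0,0,0.54],"jaw":1},{"translation":[-200,-104,20],"angular":[0,0,0.72],"jaw":1},{"translation":[-250,-130,20],"angular":[0,0,0.9],"jaw":0.7},{"translation":[-300,-156,20],"angular":[0,0,1.08],"jaw":0.6},{"translation":[-317,-166,20],"angular":[0,0,1.26],"jaw":0.6},{"translation":[-317,-166,20],"angular":[0,0,1.41],"jaw":0.6}]'
cat >> h.py <<'E'
def tool():
    o=ctrl.get_obs(); r=R.from_rotvec(o['orientation']).as_matrix(); print('t',round(o['t'],2),'tcp',np.round(o['ee_pos'],1),'yang',round(np.arctan2(r[1,1],r[0,1]),4),'tilt',np.round(r[:,2],3),'q',np.round(o['qpos'],2),'F',np.round(o['ft_force'],1),'w',round(o['width'],1),round(o['grasp_force'],1))
    return np.array(o['ee_pos']),r
def delta(p,yang=None):
    e,r=tool(); print('tool delta',np.round(r.T@(np.array(p)-e),1))
    if yang is not None:
        a=-(yang-np.arctan2(r[1,1],r[0,1])); print('turn',round((a+np.pi/2)%np.pi-np.pi/2,3))
E
python3 - <<'E'
from h import *
tool(); im,ci=snap('wrist','w1.png')
for d in ctrl.look_for('wrist','cover_handle'): print(d)
E
```

```text
t: 1.7
ee_pos: [412.3, 375.9, 202.8]
orientation: [2.299, 2.141, 0.0]
ft_force: [-0.2, 0.3, -0.0]
width: 53.5
grasp_force: 0.0
t 1.7 tcp [412.3 375.9 202.8] yang -0.0711 tilt [ 0.  0. -1.] q [ 0.72  0.35  1.8  -0.    1.    0.79] F [-0.2  0.3 -0. ] w 53.5 0.0
{'rect': [297.3, 79.6, 455.3, 265.2], 'score': 0.56}
```

View pics/w1.png

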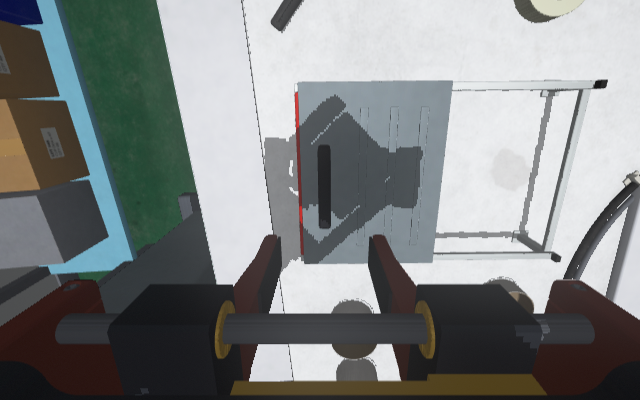

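The wrist view shows the black handle from (324,147) to (325,227). The cover corners are at (298,82), (451,80), (434,263) and (303,262), and the rail posts at (602,84) and (556,257).

```bash
python3 - <<'E'
from h import *
np.set_printoptions(precision=1,suppress=True)
ci=ctrl.camera_info('wrist'); 
for u,v,z in [(324,147,98),(324.5,227,98),(324.3,187,98),(298,82,63),(451,80,63),(434,263,63),(303,262,63),(296,92,56),(302,256,56),(602,84,60),(556,257,60)]: print(u,v,ray(ci,u,v,z)[:2])
p=ray(ci,324.3,187,98); delta([p[0],p[1],91-8],-.06)
E
```

```text
324 147 [414.2 427. ]
324.5 227 [409.4 348.8]
324.3 187 [412.  389.6]
298 82 [393.1 486. ]
451 80 [539.6 478. ]
434 263 [532.6 280.6]
303 262 [380.6 292. ]
296 92 [389.7 477.5]
302 256 [379.3 296.1]
602 84 [687.6 464.8]
556 257 [675.4 277.3]
t 1.8 tcp [411.4 376.8 202.8] yang -0.0652 tilt [ 0.  0. -1.] q [0.7 0.3 1.8 0.  1.  0.8] F [ 0.  -0.5  0.2] w 52.8 0.0
tool delta [ 12.7  -0.3 119.8]
turn -0.005
```

```bash
python3 -m creep '[{"translation":[5,0,40],"angular":[0,0,0],"jaw":0.5},{"translation":[9,0,80],"angular":[0,0,0],"jaw":0.5},{"translation":[9,0,110],"angular":[0,0,0],"jaw":0.5},{"translation":[9,0,120],"angular":[0,0,0],"jaw":0.5},{"translation":[9,0,120],"angular":[0,0,0],"jaw":0.1},{"translation":[9,0,120],"angular":[0,0,0],"jaw":0},{"translation":[9,0,120],"angular":[0,0,0],"jaw":0},{"translation":[9,0,120],"angular":[0,0,0],"jaw":0}]'; python3 -c "
from h import *; tool()"
```

```text
t: 2.8
ee_pos: [412.1, 386.6, 83.7]
orientation: [2.29, 2.151, 0.003]
ft_force: [-0.1, -0.6, 4.7]
width: 12.0
grasp_force: 30.0
t 2.8 tcp [412.1 386.6  83.7] yang -0.0627 tilt [ 0.001  0.001 -1.   ] q [ 0.73  0.53  1.85 -0.    0.76  0.8 ] F [-0.1 -0.6  4.7] w 12.0 30.0
```

```bash
python3 -m creep '[{"translation":[0,10,0],"angular":[0,0,0],"jaw":0},{"translation":[0,30,0],"angular":[0,0,0],"jaw":0},{"translation":[0,52,0],"angular":[0,0,0],"jaw":0},{"translation":[0,75,0],"angular":[0,0,0],"jaw":0},{"translation":[0,98,0],"angular":[0,0,0],"jaw":0},{"translation":[0,120,0],"angular":[0,0,0],"jaw":0},{"translation":[0,134,0],"angular":[0,0,0],"jaw":0},{"translation":[0,140,0],"angular":[0,0,0],"jaw":0}]'; python3 -c "
from h import *; tool()"
```

```text
t: 3.8
ee_pos: [552.4, 378.0, 83.7]
orientation: [-2.291, -2.15, -0.003]
ft_force: [-2.1, 2.2, 6.9]
width: 11.6
grasp_force: 30.0
t 3.8 tcp [552.4 378.   83.7] yang -0.0634 tilt [ 0.001  0.002 -1.   ] q [0.58 0.65 1.6  0.   0.88 0.65] F [-2.1  2.2  6.9] w 11.6 30.0
```

```bash
python3 -m creep '[{"translation":[0,1,0],"angular":[0,0,0],"jaw":0},{"translation":[0,2,0],"angular":[0,0,0],"jaw":0},{"translation":[0,3,0],"angular":[0,0,0],"jaw":0},{"translation":[0,3,0],"angular":[0,0,0],"jaw":0.5},{"translation":[0,3,0],"angular":[0,0,0],"jaw":0.5},{"translation":[0,3,-30],"angular":[0,0,0],"jaw":1},{"translation":[0,3,-75],"angular":[0,0,0],"jaw":1},{"translation":[0,3,-117],"angular":[0,0,0],"jaw":1}]'; python3 - <<'E'
from h import *
tool(); ci=ctrl.camera_info('top'); snap('wrist','w2.png')
delta([649,178,200])
E
```

```text
t: 4.8
ee_pos: [554.1, 376.8, 200.5]
orientation: [2.29, 2.15, -0.001]
ft_force: [0.6, 0.9, -0.4]
width: 58.2
grasp_force: 0.0
t 4.8 tcp [554.1 376.8 200.5] yang -0.0632 tilt [-0.    -0.001 -1.   ] q [ 0.58  0.51  1.54 -0.    1.09  0.64] F [ 0.6  0.9 -0.4] w 58.2 0.0
t 4.85 tcp [556.7 378.6 206.9] yang -0.0631 tilt [ 0.007  0.004 -1.   ] q [ 0.58  0.51  1.53 -0.    1.09  0.64] F [0.8 1.2 3.6] w 62.3 0.0
tool delta [-194.4  104.7    6.7]
```

View pics/w2.png

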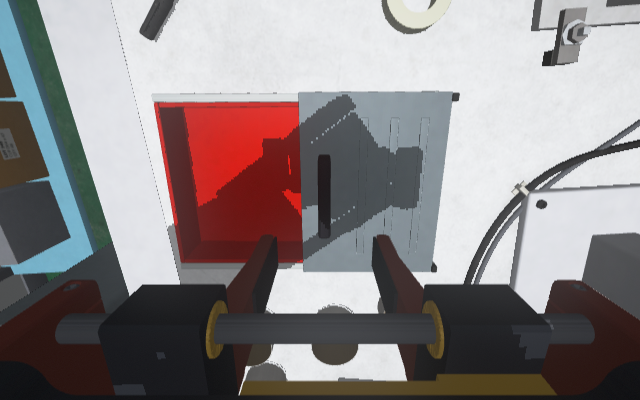

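The cover is open, with the box rim corners at (157,104) and (178,262). Next I go over the short cup.

```bash
python3 -c "
from h import *
tool()
" ; python3 -m creep '[{"translation":[-40,22,0],"angular":[0,0,0],"jaw":1},{"translation":[-90,48,0],"angular":[0,0,0],"jaw":1},{"translation":[-140,75,0],"angular":[0,0,0],"jaw":1},{"translation":[-180,97,0],"angular":[0,0,0],"jaw":1},{"translation":[-194,104,0],"angular":[0,0,0],"jaw":0.9},{"translation":[-194,104,0],"angular":[0,0,0],"jaw":0.9},{"translation":[-194,104,0],"angular":[0,0,0],"jaw":0.9},{"translation":[-194,104,0],"angular":[0,0,0],"jaw":0.9}]'; python3 - <<'E'
from h import *
tool(); snap('wrist','w3.png')
for l in ['short_cup','good_cup_1']:
  for d in ctrl.look_for('wrist',l): print(l,d)
E
```

```text
t 4.85 tcp [556.7 378.6 206.9] yang -0.0631 tilt [ 0.007  0.004 -1.   ] q [ 0.58  0.51  1.53 -0.    1.09  0.64] F [0.8 1.2 3.6] w 62.3 0.0
t: 5.85
ee_pos: [645.3, 178.5, 199.7]
orientation: [-2.288, -2.152, -0.0]
ft_force: [-0.3, -0.4, -0.7]
width: 79.2
grasp_force: 0.0
t 5.85 tcp [645.3 178.5 199.7] yang -0.0612 tilt [-0.  0. -1.] q [0.25 0.51 1.54 0.   1.09 0.31] F [-0.3 -0.4 -0.7] w 79.2 0.0
short_cup {'rect': [300.5, 150.7, 357.1, 207.4], 'score': 0.65}
good_cup_1 {'rect': [118.2, 179.5, 190.6, 237.5], 'score': 0.83}
good_cup_1 {'rect': [137.8, 254.5, 207.3, 293.5], 'score': 0.61}
good_cup_1 {'rect': [215.3, 177.2, 281.9, 236.8], 'score': 0.59}
```

View pics/w3.png

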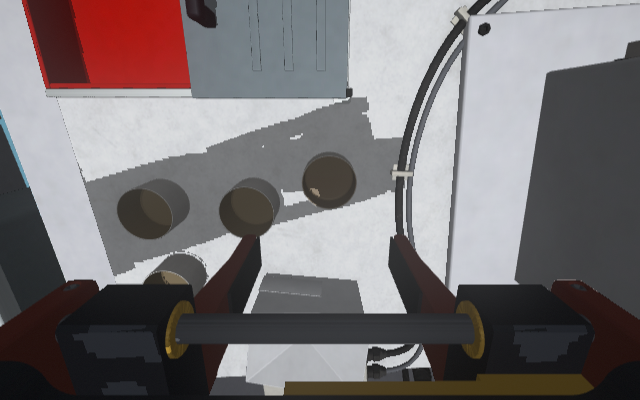

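The short cup shows at about (329,180), box (302–356, 151–208), with good cups to its left at (250,207) and (152,208). I'll fit a cup silhouette to these rects.

```bash
cat >> h.py <<'E'
from scipy.optimize import least_squares
def fitcup(ci,rect,h,x0):
    a=np.linspace(0,2*np.pi,72)
    def f(p):
        q=np.array([proj(ci,[p[0]+32*np.cos(t),p[1]+32*np.sin(t),z]) for t in a for z in (0,h)])
        return np.r_[q.min(0),q.max(0)]-rect
    s=least_squares(f,x0); return s.x,s.fun
E
python3 - <<'E'
from h import *
np.set_printoptions(precision=1,suppress=True)
ci=ctrl.camera_info('wrist'); ct=ctrl.camera_info('top')
for h in (33,47): print(h,fitcup(ci,[302.5,151.5,356,208.5],h,[648,178]))
print('c2',fitcup(ci,[219,178,280.5,238],47,[550,151]))
print('top short',fitcup(ct,[296.5,141,322.5,169],33,[648,178]))
# box rim corners seen in w2 pose
delta([648,178,16],-.06)
E
```

```text
33 (array([650.9, 178.8]), array([-0.9, -0.4,  0.9,  0.4]))
47 (array([650.9, 181.2]), array([-2.1, -2.4,  2.1,  2.5]))
c2 (array([554.6, 152.2]), array([-0.1, -1. ,  0.2,  1. ]))
top short (array([649.4, 178.1]), array([-0.2, -0.3,  0.2,  0.4]))
t 6.0 tcp [645.4 178.  199.7] yang -0.0617 tilt [-0.  0. -1.] q [0.2 0.5 1.5 0.  1.1 0.3] F [-0.1  0.3  0.1] w 78.8 0.0
tool delta [  0.2   2.5 183.7]
turn -0.002
```

```bash
python3 -m creep '[{"translation":[0.5,5,45],"angular":[0,0,0],"jaw":0.95},{"translation":[0.5,5,95],"angular":[0,0,0],"jaw":0.95},{"translation":[0.5,5,140],"angular":[0,0,0],"jaw":0.95},{"translation":[0.5,5,170],"angular":[0,0,0],"jaw":0.95},{"translation":[0.5,5,184],"angular":[0,0,0],"jaw":0.95},{"translation":[0.5,5,184],"angular":[0,0,0],"jaw":0.6},{"translation":[0.5,5,184],"angular":[0,0,0],"jaw":0.5},{"translation":[0.5,5,184],"angular":[0,0,0],"jaw":0.5}]';python3 -c "
from h import *
tool()"
```

```text
t: 7.0
ee_pos: [651.9, 177.5, 17.3]
orientation: [2.289, 2.15, 0.004]
ft_force: [0.6, -0.3, 1.9]
width: 63.6
grasp_force: 30.0
t 7.0 tcp [651.9 177.5  17.3] yang -0.063 tilt [ 0.002  0.001 -1.   ] q [0.25 0.75 1.6  0.   0.79 0.31] F [ 0.6 -0.3  1.9] w 63.6 30.0
```

```bash
python3 -m creep '[{"translation":[0,0,-40],"angular":[0,0,0],"jaw":0.5},{"translation":[0,0,-95],"angular":[0,0,0],"jaw":0.5},{"translation":[35,-31,-133],"angular":[0,0,0],"jaw":0.5},{"translation":[78,-70,-133],"angular":[0,0,0],"jaw":0.5},{"translation":[121,-109,-133],"angular":[0,0,0],"jaw":0.5},{"translation":[164,-147,-133],"angular":[0,0,0],"jaw":0.5},{"translation":[207,-186,-133],"angular":[0,0,0],"jaw":0.5},{"translation":[234,-210,-133],"angular":[0,0,0],"jaw":0.5}]';python3 - <<'E'
from h import *
tool(); snap('wrist','w4.png'); tool()
E
```

```text
t: 8.0
ee_pos: [454.4, 426.1, 149.9]
orientation: [-2.288, -2.152, -0.003]
ft_force: [0.4, 0.2, -1.2]
width: 63.4
grasp_force: 30.0
t 8.0 tcp [454.4 426.1 149.9] yang -0.0614 tilt [ 0.001  0.001 -1.   ] q [0.73 0.51 1.69 0.   0.95 0.8 ] F [ 0.4  0.2 -1.2] w 63.4 30.0
t 8.05 tcp [452.5 428.5 149.9] yang -0.06 tilt [ 0.     0.003 -1.   ] q [0.74 0.51 1.69 0.   0.95 0.8 ] F [-2.1  0.8 -0.7] w 63.5 30.0
```

View pics/w4.png

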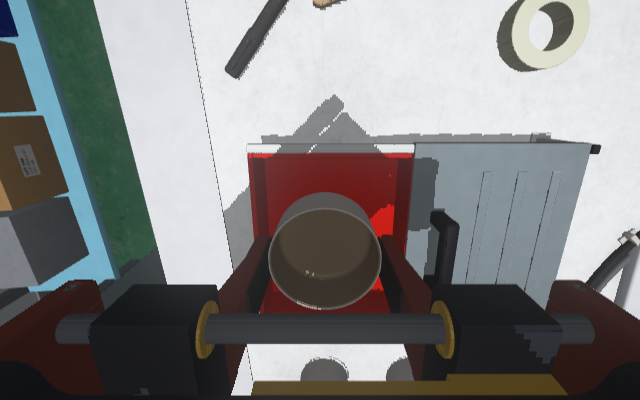

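The short cup is held. The box's near-left corner is at (248,153), the cover edge at column 413, and the handle at (445,215).

```bash
python3 - <<'E'
from h import *
ci=ctrl.camera_info('wrist'); ex=np.array([.998,-.06]);ey=np.array([.06,.998])
for u,v,z in [(248,153,56),(414,153,63),(590,143,63),(410,265,63),(241,270,56)]:
    p=ray(ci,u,v,z)[:2]; d=p-[460,381]; print(u,v,p.round(1),'box',round(d@ex,1),round(d@ey,1))
delta([456.6,423,22],-.06)
E
```

```text
248 153 [388.4 479.2] box -77.3 93.7
414 153 [531.3 471.4] box 65.7 94.5
590 143 [679.1 470.8] box 213.3 102.7
410 265 [530.8 363.9] box 71.6 -12.9
241 270 [365.3 364.4] box -93.5 -22.2
t 8.05 tcp [452.5 428.5 149.9] yang -0.06 tilt [ 0.     0.003 -1.   ] q [0.74 0.51 1.69 0.   0.95 0.8 ] F [-2.1  0.8 -0.7] w 63.5 30.0
tool delta [ -5.6   4.4 127.8]
turn -0.0
```

```bash
python3 -m creep '[{"translation":[0,0,0],"angular":[0,0,0],"jaw":0.5},{"translation":[0,0,25],"angular":[0,0,0],"jaw":0.5},{"translation":[0,0,60],"angular":[0,0,0],"jaw":0.5},{"translation":[0,0,90],"angular":[0,0,0],"jaw":0.5},{"translation":[0,0,112],"angular":[0,0,0],"jaw":0.5},{"translation":[0,0,122],"angular":[0,0,0],"jaw":0.5},{"translation":[0,0,127],"angular":[0,0,0],"jaw":0.5},{"translation":[0,0,127],"angular":[0,0,0],"jaw":0.5}]';python3 -c "
from h import *
tool()"
```

```text
t: 9.05
ee_pos: [456.7, 424.3, 22.6]
orientation: [2.29, 2.15, 0.002]
ft_force: [-0.0, 0.4, 0.1]
width: 63.3
grasp_force: 30.0
t 9.05 tcp [456.7 424.3  22.6] yang -0.0631 tilt [ 0.001  0.001 -1.   ] q [ 0.73  0.69  1.72 -0.    0.72  0.79] F [-0.   0.4  0.1] w 63.3 30.0
```

```bash
python3 -m creep '[{"translation":[0,0,1],"angular":[0,0,0],"jaw":0.5},{"translation":[0,0,1],"angular":[0,0,0],"jaw":0.82},{"translation":[0,0,1],"angular":[0,0,0],"jaw":0.84},{"translation":[0,0,1],"angular":[0,0,0],"jaw":0.84},{"translation":[0,0,-20],"angular":[0,0,0],"jaw":0.84},{"translation":[0,0,-60],"angular":[0,0,0],"jaw":0.84},{"translation":[0,0,-110],"angular":[0,0,0],"jaw":0.84},{"translation":[0,0,-150],"angular":[0,0,0],"jaw":1}]';python3 - <<'E'
from h import *
delta([427,-45,200]); im,ci=snap('top','top2.png')
for d in ctrl.look_for('top','short_cup'): print(d)
E
```

```text
t: 10.05
ee_pos: [456.4, 424.3, 175.2]
orientation: [2.29, 2.15, 0.004]
ft_force: [0.3, -0.9, 0.1]
width: 80.2
grasp_force: 0.0
t 10.05 tcp [456.4 424.3 175.2] yang -0.063 tilt [ 0.002  0.002 -1.   ] q [0.73 0.47 1.67 0.   0.99 0.79] F [ 0.3 -0.9  0.1] w 80.2 0.0
tool delta [-4.702e+02  2.000e-01 -2.570e+01]
{'rect': [190.7, 218.9, 223.1, 247.4], 'score': 0.61}
```

```bash
python3 -m creep '[{"translation":[-40,0,-10],"angular":[0,0,0],"jaw":1},{"translation":[-100,0,-25],"angular":[0,0,0],"jaw":1},{"translation":[-160,0,-25],"angular":[0,0,0],"jaw":1},{"translation":[-220,0,-25],"angular":[0,0,0],"jaw":1},{"translation":[-280,0,-25],"angular":[0,0,0],"jaw":1},{"translation":[-340,0,-25],"angular":[0,0,0],"jaw":1},{"translation":[-400,0,-25],"angular":[0,0,0],"jaw":1},{"translation":[-440,0,-25],"angular":[0,0,0],"jaw":1}]';python3 - <<'E'
from h import *
im,ci=snap('wrist','w5.png'); tool()
for l in ['torn_cup','good_cup_1']:
  for d in ctrl.look_for('wrist',l): print(l,d)
E
```

```text
t: 11.15
ee_pos: [427.4, -17.3, 196.9]
orientation: [2.292, 2.149, -0.0]
ft_force: [0.3, 0.2, -0.8]
width: 87.8
grasp_force: 0.0
t 11.2 tcp [427.2 -19.9 196.8] yang -0.0647 tilt [-0.    -0.002 -1.   ] q [-0.07  0.17  2.07 -0.    0.9  -0.01] F [ 0.8 -0.5 -1.3] w 87.8 0.0
torn_cup {'rect': [296.4, 175.6, 354.8, 239.0], 'score': 0.96}
good_cup_1 {'rect': [290.5, 1.8, 360.8, 49.1], 'score': 0.93}
good_cup_1 {'rect': [401.1, 0.7, 481.6, 45.8], 'score': 0.92}
good_cup_1 {'rect': [298.8, 87.8, 364.2, 151.0], 'score': 0.77}
```

View pics/w5.png

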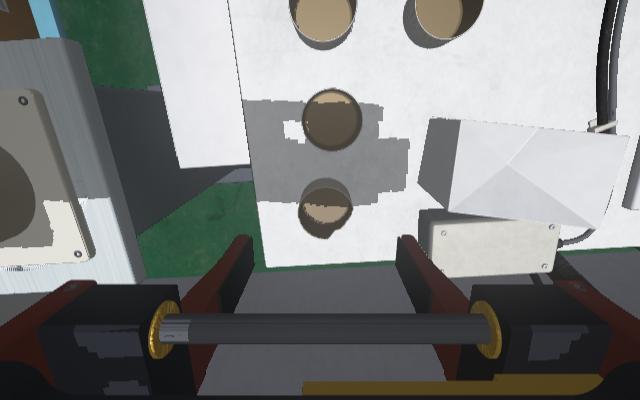

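The torn cup is at about (326,208), with the gap facing the bottom of the image (world −y). I'll enlarge it to get the direction.

```bash
python3 - <<'E'
from h import *
a=cv2.imread('pics/w5.png')[165:250,280:375]
cv2.imwrite('pics/w5c.png',cv2.resize(a,None,fx=6,fy=6,interpolation=cv2.INTER_CUBIC))
ci=ctrl.camera_info('wrist')
print(fitcup(ci,[297.5,178,353.5,239],47,[427,-45]))
E
```

```text
(array([426.72087185, -47.63906387]), array([-0.13563794, -0.75567073,  0.13565513,  0.76231208]))
```

View pics/w5c.png

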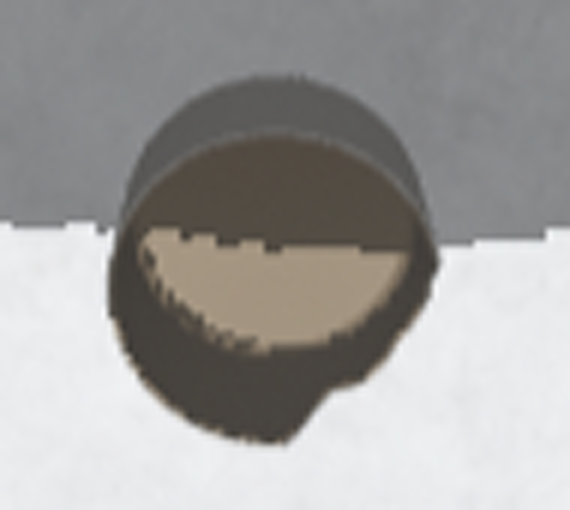

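```bash
python3 - <<'E'
from h import *
ci=ctrl.camera_info('wrist'); c=np.array([426.7,-47.6])
an=[]
for u,v in [(438,262),(290,443)]:
    p=ray(ci,280+u/6,165+v/6,47)[:2]-c; an.append(np.arctan2(p[1],p[0])); print(p,np.hypot(*p),an[-1])
g=np.mean(an); print('gap',g); delta([426.7,-47.6,28],g+np.pi/2)
E
```

```text
[31.46882871  4.37339952] 31.77127324649544 0.1380910978925674
[  1.26817483 -30.97638099] 31.002329693299846 -1.5298791191108352
gap -0.6958940106091339
t 11.3 tcp [427.8 -16.5 196.8] yang -0.0668 tilt [-0.  0. -1.] q [-0.07  0.17  2.07  0.    0.9   0.  ] F [ 0.3  0.2 -0.9] w 88.1 0.0
tool delta [-31.1   1.  168.8]
turn -0.942
```

```bash
python3 -m creep '[{"translation":[-10,0.5,0],"angular":[0,0,-0.17],"jaw":1},{"translation":[-20,1,0],"angular":[0,0,-0.34],"jaw":1},{"translation":[-31,1,0],"angular":[0,0,-0.51],"jaw":1},{"translation":[-31,1,0],"angular":[0,0,-0.68],"jaw":1},{"translation":[-31,1,20],"angular":[0,0,-0.84],"jaw":1},{"translation":[-31,1,50],"angular":[0,0,-0.94],"jaw":1},{"translation":[-31,1,80],"angular":[0,0,-0.94],"jaw":1},{"translation":[-31,1,95],"angular":[0,0,-0.94],"jaw":1}]';python3 -c "
from h import *
delta([426.7,-47.6,27],.8749)"
```

```text
t: 12.3
ee_pos: [426.6, -44.8, 100.3]
orientation: [-1.065, -2.953, 0.0]
ft_force: [-0.2, -0.1, -0.0]
width: 87.7
grasp_force: 0.0
t 12.3 tcp [426.6 -44.8 100.3] yang 0.8784 tilt [-0.002  0.    -1.   ] q [-0.13  0.35  2.13  0.    0.66 -1.01] F [-0.2 -0.1 -0. ] w 87.7 0.0
tool delta [-2.  -2.  73.3]
turn 0.004
```

```bash
python3 -m creep '[{"translation":[-2,-2,25],"angular":[0,0,0],"jaw":1},{"translation":[-2,-2,50],"angular":[0,0,0],"jaw":1},{"translation":[-2,-2,67],"angular":[0,0,0],"jaw":1},{"translation":[-2,-2,73],"angular":[0,0,0],"jaw":1},{"translation":[-2,-2,73],"angular":[0,0,0],"jaw":0.6},{"translation":[-2,-2,73],"angular":[0,0,0],"jaw":0.5},{"translation":[-2,-2,73],"angular":[0,0,0],"jaw":0.5},{"translation":[-2,-2,73],"angular":[0,0,0],"jaw":0.5}]';python3 -c "
from h import *
tool()"
```

```text
t: 13.3
ee_pos: [428.1, -49.0, 29.3]
orientation: [1.068, 2.953, 0.001]
ft_force: [-0.0, 3.2, 5.7]
width: 64.0
grasp_force: 30.0
t 13.3 tcp [428.1 -49.   29.3] yang 0.8768 tilt [ 0.001 -0.    -1.   ] q [-0.14  0.51  2.15  0.    0.48 -1.02] F [-0.   3.2  5.7] w 64.0 30.0
```

```bash
python3 -m creep '[{"translation":[0,0,-45],"angular":[0,0,0],"jaw":0.5},{"translation":[0,0,-100],"angular":[0,0,0],"jaw":0.5},{"translation":[16,22,-140],"angular":[0,0,0.15],"jaw":0.5},{"translation":[50,68,-140],"angular":[0,0,0.31],"jaw":0.5},{"translation":[84,115,-140],"angular":[0,0,0.47],"jaw":0.5},{"translation":[118,162,-140],"angular":[0,0,0.63],"jaw":0.5},{"translation":[152,208,-140],"angular":[0,0,0.79],"jaw":0.5},{"translation":[186,255,-140],"angular":[0,0,0.935],"jaw":0.5}]';python3 -c "
from h import *
delta([453,339,100],-.062)"
```

```text
t: 14.3
ee_pos: [447.1, 262.7, 168.8]
orientation: [2.291, 2.149, 0.0]
ft_force: [1.6, -0.9, -0.4]
width: 64.0
grasp_force: 30.0
t 14.3 tcp [447.1 262.7 168.8] yang -0.0637 tilt [ 0. -0. -1.] q [ 0.51  0.34  1.91 -0.    0.89  0.57] F [ 1.6 -0.9 -0.4] w 64.0 30.0
tool delta [76.5  1.  68.8]
turn -0.002
```

```bash
python3 -m creep '[{"translation":[25,0,0],"angular":[0,0,0],"jaw":0.5},{"translation":[55,1,0],"angular":[0,0,0],"jaw":0.5},{"translation":[75,1,0],"angular":[0,0,0],"jaw":0.5},{"translation":[76,1,10],"angular":[0,0,0],"jaw":0.5},{"translation":[76,1,35],"angular":[0,0,0],"jaw":0.5},{"translation":[76,1,55],"angular":[0,0,0],"jaw":0.5},{"translation":[76,1,60],"angular":[0,0,0],"jaw":0.5},{"translation":[76,1,60],"angular":[0,0,0],"jaw":0.5}]';python3 - <<'E'
from h import *
tool(); im,ci=snap('wrist','w6.png')
for d in ctrl.look_for('wrist','short_cup'): print(d, fitcup(ci,d['rect'],33,[456,424]))
tool()
E
```

```text
t: 15.3
ee_pos: [452.6, 336.2, 108.4]
orientation: [-2.286, -2.155, 0.002]
ft_force: [-0.3, -0.1, 0.1]
width: 63.8
grasp_force: 30.0
t 15.3 tcp [452.6 336.2 108.4] yang -0.0587 tilt [-0.001 -0.001 -1.   ] q [ 0.62  0.49  1.84 -0.    0.81  0.68] F [-0.3 -0.1  0.1] w 63.8 30.0
{'rect': [268.1, 186.3, 384.4, 294.3], 'score': 0.58} (array([451.9807681 , 301.87978712]), array([ 22.51136083,  14.57846291, -22.51472599, -17.20997533]))
{'rect': [279.0, 50.7, 365.4, 142.2], 'score': 0.57} (array([456.14972011, 427.16798185]), array([ 1.50861851,  1.35106265, -1.50886466, -1.7408909 ]))
t 15.4 tcp [453.2 336.8 109.3] yang -0.0584 tilt [ 0.001  0.    -1.   ] q [ 0.62  0.49  1.84 -0.    0.81  0.68] F [-0.5 -1.  -0.3] w 63.7 30.0
```

View pics/w6.png

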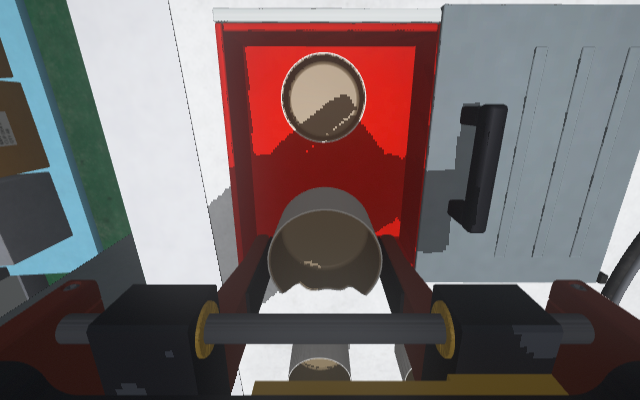

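The short cup stands upright in the box at (323,97). The torn cup is held above the free slot at (328,245).

```bash
python3 -m creep '[{"translation":[1.5,0,15],"angular":[0,0,0],"jaw":0.5},{"translation":[1.5,0,38],"angular":[0,0,0],"jaw":0.5},{"translation":[1.5,0,56],"angular":[0,0,0],"jaw":0.5},{"translation":[1.5,0,66],"angular":[0,0,0],"jaw":0.5},{"translation":[1.5,0,71],"angular":[0,0,0],"jaw":0.5},{"translation":[1.5,0,74],"angular":[0,0,0],"jaw":0.5},{"translation":[1.5,0,74],"angular":[0,0,0],"jaw":0.5},{"translation":[1.5,0,74],"angular":[0,0,0],"jaw":0.5}]';python3 -c "
from h import *
tool()"
```

```text
t: 16.4
ee_pos: [453.1, 338.6, 35.1]
orientation: [2.285, 2.156, 0.001]
ft_force: [0.5, -0.3, -0.0]
width: 63.9
grasp_force: 30.0
t 16.4 tcp [453.1 338.6  35.1] yang -0.058 tilt [ 0.001  0.    -1.   ] q [0.62 0.61 1.86 0.   0.67 0.68] F [ 0.5 -0.3 -0. ] w 63.9 30.0
```

Bottom is still about 1.5 mm up, so I lower, release and lift.

```bash
python3 -m creep '[{"translation":[0,0,1.5],"angular":[0,0,0],"jaw":0.5},{"translation":[0,0,1.5],"angular":[0,0,0],"jaw":0.5},{"translation":[0,0,1.5],"angular":[0,0,0],"jaw":0.82},{"translation":[0,0,1.5],"angular":[0,0,0],"jaw":0.84},{"translation":[0,0,-15],"angular":[0,0,0],"jaw":0.84},{"translation":[0,0,-50],"angular":[0,0,0],"jaw":0.84},{"translation":[0,0,-95],"angular":[0,0,0],"jaw":0.7},{"translation":[0,0,-125],"angular":[0,0,0],"jaw":0.5}]';python3 - <<'E'
from h import *
tool(); im,ci=snap('wrist','w7.png')
for l in ['torn_cup','short_cup','cover_handle']:
  for d in ctrl.look_for('wrist',l): print(l,np.round(d['rect']),d['score'])
tool()
delta([555,377.5,83])
E
```

```text
t: 17.4
ee_pos: [453.5, 338.9, 162.7]
orientation: [2.285, 2.156, 0.004]
ft_force: [-0.1, -0.2, 0.0]
width: 57.2
grasp_force: 0.0
t 17.4 tcp [453.5 338.9 162.7] yang -0.058 tilt [ 0.002  0.002 -1.   ] q [ 0.62  0.41  1.81 -0.    0.92  0.68] F [-0.1 -0.2  0. ] w 57.2 0.0
torn_cup [293. 157. 356. 221.] 0.77
short_cup [290.  69. 357. 137.] 0.75
cover_handle [394.  31. 604. 256.] 0.79
t 17.6 tcp [453.  338.5 160.5] yang -0.0581 tilt [ 0.001  0.001 -1.   ] q [0.62 0.42 1.81 0.   0.91 0.68] F [-1.1 -0.8  0.2] w 44.6 0.0
t 17.6 tcp [453.  338.5 160.5] yang -0.0581 tilt [ 0.001  0.001 -1.   ] q [0.62 0.42 1.81 0.   0.91 0.68] F [-1.1 -0.8  0.2] w 44.6 0.0
tool delta [44.8 99.5 77.7]
```

View pics/w7.png

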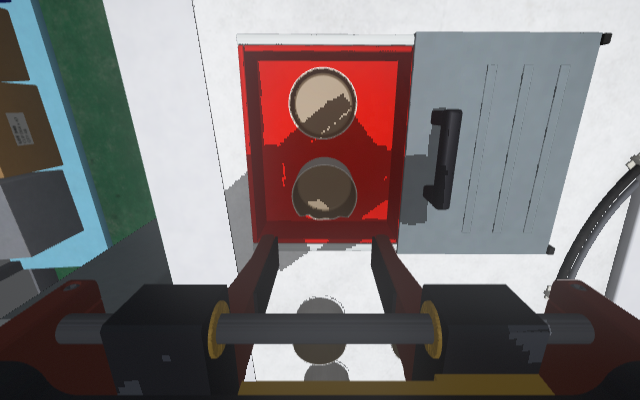

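Both cups stand upright in the box, at (323,103) and (324,188). The handle is at (444,160). Next I pinch it.

```bash
python3 -m creep '[{"translation":[18,40,0],"angular":[0,0,0],"jaw":0.5},{"translation":[36,80,0],"angular":[0,0,0],"jaw":0.5},{"translation":[45,100,5],"angular":[0,0,0],"jaw":0.5},{"translation":[45,100,30],"angular":[0,0,0],"jaw":0.5},{"translation":[45,100,60],"angular":[0,0,0],"jaw":0.5},{"translation":[45,100,76],"angular":[0,0,0],"jaw":0.5},{"translation":[45,100,76],"angular":[0,0,0],"jaw":0.1},{"translation":[45,100,76],"angular":[0,0,0],"jaw":0}]'; python3 -m creep '[{"translation":[0,0,0],"angular":[0,0,0],"jaw":0},{"translation":[0,0,0],"angular":[0,0,0],"jaw":0},{"translation":[0,-8,0],"angular":[0,0,0],"jaw":0},{"translation":[0,-26,0],"angular":[0,0,0],"jaw":0},{"translation":[0,-48,0],"angular":[0,0,0],"jaw":0},{"translation":[0,-68,0],"angular":[0,0,0],"jaw":0},{"translation":[0,-78,0],"angular":[0,0,0],"jaw":0},{"translation":[0,-80,0],"angular":[0,0,0],"jaw":0}]';python3 -c "
from h import *
tool()"
```

```text
t: 18.6
ee_pos: [555.7, 377.9, 84.3]
orientation: [2.285, 2.156, 0.001]
ft_force: [0.3, 0.0, 0.4]
width: 27.2
grasp_force: 0.0
t: 19.6
ee_pos: [474.6, 382.9, 84.8]
orientation: [2.284, 2.157, 0.003]
ft_force: [1.8, -0.4, 5.6]
width: 11.8
grasp_force: 30.0
t 19.6 tcp [474.6 382.9  84.8] yang -0.0572 tilt [ 0.001  0.001 -1.   ] q [0.66 0.58 1.74 0.   0.81 0.72] F [ 1.8 -0.4  5.6] w 11.8 30.0
```

```bash
python3 -m creep '[{"translation":[0,-8,0],"angular":[0,0,0],"jaw":0},{"translation":[0,-24,0],"angular":[0,0,0],"jaw":0},{"translation":[0,-42,0],"angular":[0,0,0],"jaw":0},{"translation":[0,-55,0],"angular":[0,0,0],"jaw":0},{"translation":[0,-60,0],"angular":[0,0,0],"jaw":0},{"translation":[0,-62,0],"angular":[0,0,0],"jaw":0},{"translation":[0,-62,0],"angular":[0,0,0],"jaw":0},{"translation":[0,-62,0],"angular":[0,0,0],"jaw":0}]';python3 -c "
from h import *
tool()"; python3 -m creep '[{"translation":[0,-0.5,0],"angular":[0,0,0],"jaw":0},{"translation":[0,-1,0],"angular":[0,0,0],"jaw":0},{"translation":[0,-1.5,0],"angular":[0,0,0],"jaw":0},{"translation":[0,-2,0],"angular":[0,0,0],"jaw":0},{"translation":[0,-2.5,0],"angular":[0,0,0],"jaw":0},{"translation":[0,-3,0],"angular":[0,0,0],"jaw":0},{"translation":[0,-3,0],"angular":[0,0,0],"jaw":0},{"translation":[0,-3,0],"angular":[0,0,0],"jaw":0}]'
```

```text
t: 20.6
ee_pos: [413.0, 386.6, 84.8]
orientation: [-2.284, -2.156, -0.003]
ft_force: [-0.3, 1.2, 8.7]
width: 11.6
grasp_force: 30.0
t 20.6 tcp [413.  386.6  84.8] yang -0.058 tilt [ 0.001  0.002 -1.   ] q [0.73 0.53 1.85 0.   0.76 0.79] F [-0.3  1.2  8.7] w 11.6 30.0
t: 21.6
ee_pos: [410.5, 386.8, 84.8]
orientation: [-2.285, -2.156, -0.004]
ft_force: [2.3, 0.2, 8.3]
width: 11.7
grasp_force: 30.0
```

```bash
for i in 1; do python3 -m creep '[{"translation":[0,-0.5,0],"angular":[0,0,0],"jaw":0},{"translation":[0,-1,0],"angular":[0,0,0],"jaw":0},{"translation":[0,-1.5,0],"angular":[0,0,0],"jaw":0},{"translation":[0,-2,0],"angular":[0,0,0],"jaw":0},{"translation":[0,-2.5,0],"angular":[0,0,0],"jaw":0},{"translation":[0,-3,0],"angular":[0,0,0],"jaw":0},{"translation":[0,-3,0],"angular":[0,0,0],"jaw":0},{"translation":[0,-3,0],"angular":[0,0,0],"jaw":0}]'; done
```

```text
t: 22.6
ee_pos: [408.7, 386.9, 84.8]
orientation: [2.284, 2.156, 0.007]
ft_force: [7.4, -1.5, 4.8]
width: 11.6
grasp_force: 30.0
```

The force rose and motion stalled at x≈408.7, which is the stop. I press slightly more to confirm.

```bash
python3 -m creep '[{"translation":[0,-0.5,0],"angular":[0,0,0],"jaw":0},{"translation":[0,-1,0],"angular":[0,0,0],"jaw":0},{"translation":[0,-1.5,0],"angular":[0,0,0],"jaw":0},{"translation":[0,-2,0],"angular":[0,0,0],"jaw":0},{"translation":[0,-2,0],"angular":[0,0,0],"jaw":0},{"translation":[0,-2,0],"angular":[0,0,0],"jaw":0},{"translation":[0,-2,0],"angular":[0,0,0],"jaw":0},{"translation":[0,-2,0],"angular":[0,0,0],"jaw":0}]'
```

```text
t: 23.6
ee_pos: [408.7, 387.0, 84.8]
orientation: [2.282, 2.155, 0.011]
ft_force: [15.4, -3.8, -0.8]
width: 11.5
grasp_force: 30.1
```

```bash
python3 -m creep '[{"translation":[0,1,0],"angular":[0,0,0],"jaw":0},{"translation":[0,2,0],"angular":[0,0,0],"jaw":0},{"translation":[0,2,0],"angular":[0,0,0],"jaw":0.4},{"translation":[0,2,0],"angular":[0,0,0],"jaw":0.5},{"translation":[0,2,0],"angular":[0,0,0],"jaw":0.5},{"translation":[0,2,-25],"angular":[0,0,0],"jaw":0.5},{"translation":[0,2,-70],"angular":[0,0,0],"jaw":0.5},{"translation":[0,2,-120],"angular":[0,0,0],"jaw":0.5}]';python3 - <<'E'
from h import *
tool(); im,ci=snap('wrist','w8.png'); snap('top','top3.png')
a=cv2.imread('pics/top3.png')[120:290,160:440]; a=cv2.resize(a,(640,389)); cv2.imwrite('pics/f.png',np.vstack([a,cv2.imread('pics/w8.png')[60:270]]))
for u,v in [(160+688/2.8,0)]: pass
print([(np.round(d['rect']),round(d['score'],2)) for d in ctrl.look_for('top','good_cup_1')])
E
```

```text
t: 24.6
ee_pos: [406.6, 385.6, 204.1]
orientation: [-2.285, -2.156, 0.004]
ft_force: [0.3, 0.6, 0.0]
width: 44.0
grasp_force: 0.0
t 24.6 tcp [406.6 385.6 204.1] yang -0.0578 tilt [-0.002 -0.002 -1.   ] q [0.74 0.35 1.79 0.   1.   0.8 ] F [0.3 0.6 0. ] w 44.0 0.0
[(array([349., 225., 379., 256.]), 0.92), (array([306., 180., 335., 213.]), 0.79), (array([305., 226., 333., 256.]), 0.56)]
```

View pics/f.png

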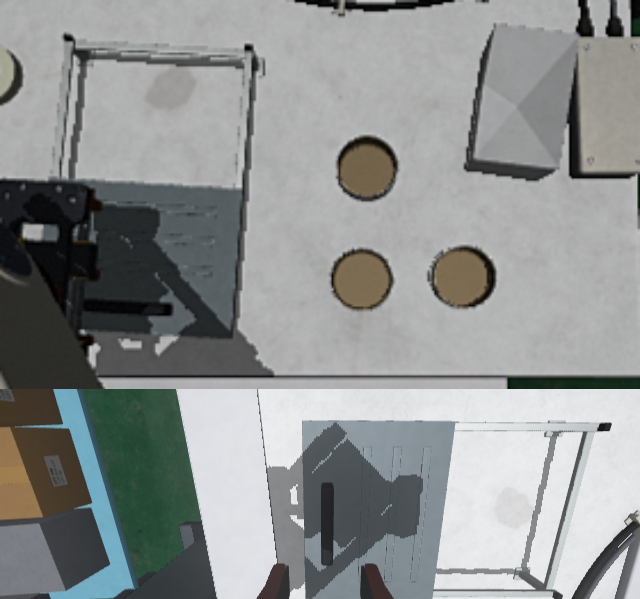

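The cover is shut with no red strip showing, and the three good cups have not moved. Handing in.

```bash
python3 -c "
from workcell import ctrl
print(ctrl.close_job())"
```

```text
the job is handed in; nothing more can be done
None
```

The short cup and the torn cup are standing upright in the reject box, the cover is slid fully shut against its stop, the three good cups are where they were, and the job is handed in at about 25 s.

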